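Offer the bare platen up to the press carriage

TASK

Draw the locking pin straight up out of the press carriage and park it in the notch of the ear on the side of the slide unit, let go and hanging upright by its collar, fully down. Then take the bare aluminium platen from its rest and hold it level and still about 10 mm above the four tapped bosses, touching nothing but your gripper, its rounded nose towards the carriage's pull handle and each hole over its tapped hole, so that a colleague can slip in levelling washers and start the M6 screws. Finish while still holding it there, and leave the screw tray, tape roll and hex key where they are.

Things in the scene. Friction and masses are not known exactly. Their poses are not given: they have to be found in the camera images.
- unit: Lower slide unit of a small heat press (head taken off), fixed: black steel base 300 (x) by 160 mm (y) with slides along x and side walls 54 mm high; two upright hinge lugs at its rear (x = 120 to 148, y = -48 and +48 mm, 100 mm high). Origin: centre of its underside on the bench; z up, -x is the front (pull handle), the ear with the notch is on the -y side. It carries the carriage.
- carriage (a joint): Travel of the carriage (black plate 230 x 126 mm, top face 54 mm above the bench, bar handle on its front) towards the front, 0 (pushed home, as at the start) to 0.08 m. While the locking pin is in it can only rattle by about 2 mm; once the pin is out it slides when pushed with more than about 12 N and stays where it is left.
- bore (a point): Centre of the top of the carriage's bore (square steel bush 30 mm, 6 mm high, hole 12 mm) in which the pin stands at the start, its collar resting here; 60 mm above the bench, above the unit's origin. Axes as the unit's.
- notch (a point): Middle of the open notch in the ear: 106 mm to the -y side of the unit's origin, at the height of the ear's top face (58 mm above the bench). The ear is a level steel plate 5 mm thick and 50 mm long in x; the notch runs along y, is 14 mm wide in x and open at its outer (-y) end; it reaches 13 mm inwards (+y) to its blind end and 19 mm outwards to the ear's edge. Nothing is below the notch but the bench. Axes as the unit's.
- lock_pin: Locking pin, 90 mm long, about 80 g. Origin: centre of the underside of its collar; z along the pin to the knob. Steel shank 10 mm in diameter reaching 42 mm below the origin, collar 26 mm in diameter and 6 mm thick, neck 12 mm in diameter, round black knob 24 mm in diameter from 24 to 48 mm above the origin (hold it there). It sits loose in the bore: a straight lift of 50 mm clears it, 70 mm clears the bosses too. Parked, its collar rests on the ear's top face.
- seat (a point): Centre of the four tapped bosses, at the height of their top faces (72 mm above the bench, 18 mm above the carriage plate). The bosses are steel, 18 mm in diameter, at x = -43 and +43 mm, y = -18 and +18 mm from here, each with a tapped hole of 6 mm. Axes as the unit's (-x towards the pull handle). Moves with the carriage.
- tap_a (a point): Mouth of the tapped hole at x = -43, y = +18 mm from point seat (handle end).
- tap_b (a point): Mouth of the tapped hole at x = +43, y = -18 mm from point seat (far end).
- platen: Bare aluminium platen, a flat plate 170 mm long (x), 60 mm wide (y) and 10 mm thick, 0.27 kg (varies by a fifth), one end (-x) rounded to a half circle, the other square. Origin: on its underside in the middle of its length, width and hole pattern, 5 mm from its centre of mass; z up. Four through holes of 14 mm at x = -43 and +43, y = -18 and +18 mm. At the start it lies on the rest. It can be gripped across its 60 mm width.
- hole_a (a point): Platen hole at x = -43, y = +18 mm (nose end), on the underside; belongs over tap_a.
- hole_b (a point): Platen hole at x = +43, y = -18 mm (square end), on the underside; belongs over tap_b.
- rest: Plywood rest, fixed: base 150 x 100 mm, 12 mm thick, with two felted strips across it at x = -45 and +45 mm, 44 mm wide in y, tops 42 mm above the bench. The platen lies on the strips, overhanging them by about 8 mm on either side. Origin: centre of its underside.
- screw_tray: Grey plastic tray 120 x 85 x 26 mm with screws and washers. Origin: centre of its underside. Leave alone.
- tape_roll: Roll of amber heat tape, 90 mm across, 24 mm high, lying flat. Origin: centre of its underside. Leave alone.
- hex_key: L-shaped hex key, legs 140 and 35 mm, 8 mm thick, lying flat. Origin: middle of the long leg, on the bench. Leave alone.
There are look-alikes about, which are no part of the job. What is shaped like the platen but red is not meant. Leave any blue look-alike of the lock_pin alone.

How it is judged:
By the outcome, as a careful person would: the job done as asked, in the order asked, and still so for the second after the job is handed in, while the arm keeps its last pose, push and grip.
It also fails if it takes over 51 s, if anything falls off the work surface, if the arm or the gripper's body presses on something with over 40 N, if the wrist force passes 120 N, or if a joint passes its speed limit or range.

ROBOT

A 6-joint arm with a two-finger parallel gripper is mounted at the origin on the work surface. World frame = base frame: x ahead of the robot, y to its left, z up, the work surface at z = 0. Lengths are in mm, angles in rad, forces in N, time in s.
With the tool pointing down it reaches from about 375 to 975 mm from the base axis. Payload 3.8 kg.
Tool frame: the origin (TCP) lies at the very end of the fingers, on their centre line; the grasp point (between the pads) lies 19 mm behind it (grip_point_offset is the z of the grasp point in the tool frame, in mm); z points along the fingers, y is the line along which they close (so a half turn about z gives the same grasp; the last joint's range is limited). The gripper opens to 85 mm and grips with 20 to 120 N. Pads are 22 mm wide; open, the fingers measure 114 mm over their backs; the gripper's body (76 mm by 85 mm) begins 54 mm behind the grasp point. The pads swing forward as they close: fully open they stand 13 mm farther back than shut.
Start: joints at [-1.342, 0.264, 1.604, -0, 1.274, -0.037], TCP at [177.304, -651.292, 231.28] pointing down, gripper open.
Joint ranges: [-2.63, 2.63], [-0.94, 2.18], [0.31, 2.57], [-1.31, 4.45], [0, 2.66], [-2.55, 2.55]. Speed limits (rad/s): [2.57, 2.57, 3.14, 3.14, 3.14, 3.14].

INTERFACE

Orientations are given as a unit quaternion [w, x, y, z].
In Python, from workcell import sense, read_camera, camera_model, hand_in, grip_point_offset gives the robot as it stands.
- The arm moves only by the tool step_arm, never from a script. Its argument "rows" is a list of rows, each a list of 4 numbers: the shift along the tool's x, y, z in mm, then the turn about the tool's z in degrees. In form: [[dx, dy, dz, turn], ...]. A call has 1 to 5 rows; each row is the pose to reach, as a shift and turn from the pose commanded when the call began, along the tool's axes at that moment; what a row does not reach only later rows make up. A row lasts 1/8 s, in which the tool goes at most 62.5 mm and 10.7 degrees, less where a joint would pass 70% of its speed; a pose out of reach is approached as far as the arm can. A call with a gripper value outside its range is refused whole. "fingers" is the finger opening in mm, from 0 to 85.4, set as the call begins (left out, the last holds). The fingers move at their own pace and stop on an object; "newtons" is the grip in N (left out, the last holds). Time passes only in rows, so rows that repeat a pose let the fingers close. It gives the time, the measured TCP pose, the force, the opening and the grip force at its end, in the units of the state.
- sense(): the state, without advancing time (a new reading comes with each control period).
- read_camera(name): name is "side" or "top"; returns (picture, depth): 420x560x3 uint8, blue, green, red; 420x560 float32, mm along the optical axis (not along the pixel's ray), 0 where there is no reading.
- camera_model(name): a dict with "intrinsics" (3x3 intrinsics, pixels), "rvec" (rotation vector, rad) and "tvec" (3), from world to camera coordinates, as OpenCV has them. Camera axes: x right, y down, z forward; pixel columns grow to the right and rows downward; lengths in mm; the calibration is good to about 2 mm. A picture is of the moment at which its call begins. camera_model takes no time and is no camera call.
- hand_in(): hands the job in; it is judged then, once.
The state is a dict: "t": time; "qpos": joint angles; "joint_velocities": joint speeds; "effort": joint torques, N m; "tcp_pos": TCP position; "orientation": TCP orientation; "contact_force": force on the tool from outside, world axes, zero at the start; "moment": the same for the moment, N m; "finger_gap": finger opening in mm; "finger_force": force on a finger pad.
Only numpy, scipy, OpenCV 4.12 (cv2) and the standard library are available. Lean on these libraries where they do the work, as an engineer would, in place of code of your own. Each camera call takes 0.05 s, during which the arm holds its last target. There are 200 camera calls.

## Working session

There is one attempt and no reset: what is moved stays moved. The work goes in short steps, Python scripts to look and compute and a tool call to move; the robot and the scene stay as the last step left them, time stands still between calls to the robot, and variables do not carry over. Pictures are saved under pics/ and viewed, at most 10 in all, crops included, and the job is handed in when it is done.

Besides the shell and the picture viewer there is one more tool, called after "Request:" as a command line: name --pt "numbers of a row" for each row, then --argument value for the rest. step_arm: Moves the arm, as the interface text tells. Its arguments: {"type":"object","properties":{"rows":{"type":"array","items":{"type":"array","items":{"type":"number"}}},"fingers":{"type":"number"},"newtons":{"type":"number"}},"required":["rows"]}

```bash
mkdir -p pics
cat > h.py <<'E'
import numpy as np,cv2
from workcell import *
def cam(n):
    m=camera_model(n);K=np.array(m["intrinsics"],float).reshape(3,3);R=cv2.Rodrigues(np.array(m["rvec"],float))[0];t=np.array(m["tvec"],float).ravel();return K,R,t
def world(n,d):
    K,R,t=cam(n);v,u=np.mgrid[:d.shape[0],:d.shape[1]]
    p=np.stack([(u-K[0,2])/K[0,0]*d,(v-K[1,2])/K[1,1]*d,d],-1);return (p-t)@R
def ray(n,u,v,z):
    K,R,t=cam(n);c=-R.T@t;r=R.T@np.linalg.inv(K)@[u,v,1];return c+r*(z-c[2])/r[2]
def pix(n,P):
    K,R,t=cam(n);q=K@(R@np.array(P,float)+t);return q[:2]/q[2]
E
python3 - <<'E'
from h import *
for n in("side","top"):
    a,d=read_camera(n);cv2.imwrite(f"pics/{n}0.png",a);np.savez(f"{n}0.npz",a=a,d=d)
    K,R,t=cam(n);print(n,K,-R.T@t,R[2],(d>0).mean())
print(sense(),grip_point_offset)
E
```

```text
side [[493.82899364   0.         271.43645837]
 [  0.         493.82899364 202.74350331]
 [  0.           0.           1.        ]] [ 92.9168512  531.10648633 848.99164278] [ 0.41850098 -0.55026208 -0.72254313] 0.9959141156462585
top [[392.01086335   0.         272.29301649]
 [  0.         392.01086335 199.06484822]
 [  0.           0.           1.        ]] [474.11081162 -45.93881514 968.14234801] [ 0.08656522  0.01244649 -0.99616843] 0.9959821428571428
{'t': 0.1, 'qpos': array([-1.34191068e+00,  2.64660541e-01,  1.60527991e+00,  1.97412670e-06,
        1.27371276e+00, -3.68961588e-02]), 'joint_velocities': array([-4.11535294e-04, -7.74650453e-04, -4.66788701e-03,  1.64305206e-04,
        3.92141864e-03,  5.46809367e-05]), 'effort': array([ 1.41072407e-03, -5.16706002e+01, -3.68590629e+01, -2.10631094e-05,
        6.27318703e-03, -2.95318739e-05]), 'tcp_pos': array([ 177.14386748, -650.63126544,  230.07523725]), 'orientation': array([-1.02562995e-03,  9.91182504e-01,  1.32499747e-01, -9.78107326e-05]), 'contact_force': array([0.11886653, 0.56768086, 0.14299607]), 'moment': array([ 0.04666657, -0.01688265, -0.02293849]), 'finger_force': 0.0, 'finger_gap': 85.25278740206505} -18.700000000000003
```

View pics/top0.png

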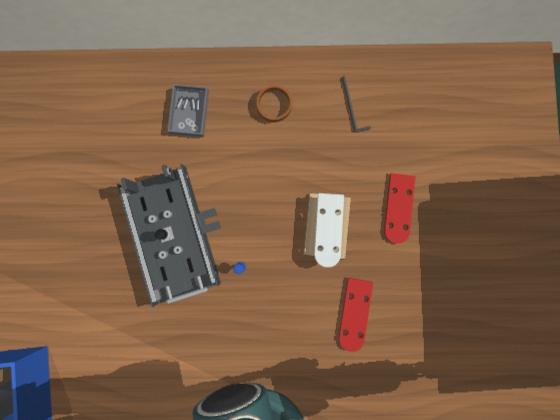

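View pics/side0.png

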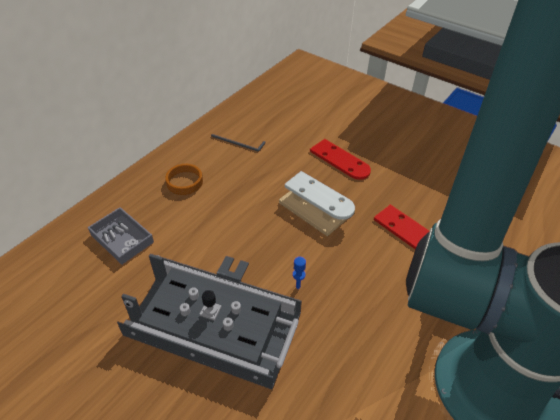

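The top view shows the unit at (165,235), with its handle end at (185,295), the ear at (210,220) and the pin at (161,234). The blue look-alike is at (240,268) and the white platen is at (328,230), nose down in the image. The side view confirms this. Next I measure.

```bash
cat > m1.py <<'E'
from h import *
T=np.load("top0.npz");S=np.load("side0.npz")
def crop(a,x0,x1,y0,y1,f): return cv2.resize(a[y0:y1,x0:x1],None,fx=f,fy=f,interpolation=cv2.INTER_CUBIC)
a=crop(T['a'],110,250,160,310,4);b=crop(S['a'],120,310,250,390,3)[:]
cv2.imwrite("pics/c1.png",np.vstack([a])); 
# platen
for n,D in(("top",T),("side",S)):
    h=cv2.cvtColor(D['a'],cv2.COLOR_BGR2HSV);m=((h[...,1]<50)&(h[...,2]>150)).astype(np.uint8)
    if n=="top": m[:, :290]=0;m[:,380:]=0;m[:150]=0;m[300:]=0
    else: m[:,:270]=0;m[:,370:]=0;m[:160]=0;m[235:]=0
    W=world(n,D['d']);k=m>0;zz=W[k][:,2];print(n,k.sum(),"z med",np.median(zz))
    c,hi=cv2.findContours(m,cv2.RETR_CCOMP,cv2.CHAIN_APPROX_NONE)
    for i,x in enumerate(c):
        A=cv2.contourArea(x)
        if A>5:
            M=cv2.moments(x);u,v=M['m10']/M['m00'],M['m01']/M['m00']
            print(n,"hole" if hi[0][i][3]>=0 else "outer",A,np.round([u,v],1),ray(n,u,v,52).round(1))
            if A>500:
                P=np.array([ray(n,*q,52)[:2] for q in x[:,0].astype(float)],np.float32);print(cv2.minAreaRect(P))
# bosses: depth heights
for n,D,r in(("top",T,(110,230,160,310)),("side",S,(120,310,250,390))):
    W=world(n,D['d']);z=W[...,2];k=np.zeros(z.shape,np.uint8);s=np.s_[r[2]:r[3],r[0]:r[1]]
    for lo,hi_ in((66,78),(80,130)):
        k[:]=0;k[s]=((z[s]>lo)&(z[s]<hi_))
        N,l,st,ce=cv2.connectedComponentsWithStats(k)
        for i in range(1,N):
            if st[i,4]>=8: print(n,lo,st[i,4],ce[i].round(1),np.median(W[l==i],axis=0).round(1),W[l==i].mean(0).round(1),z[l==i].max().round(1))
E
python3 m1.py
```

```text
top 1774 z med 51.38743511639095
top outer 1775.0 [328.7 228.9] [ 482.6 -165.    52. ]
((481.2598571777344, -164.71978759765625), (61.424774169921875, 169.68777465820312), 85.35651397705078)
top hole 30.5 [335.2 248.9] [ 436.3 -179.    52. ]
top hole 31.0 [320.  247.8] [ 439.1 -143.9   52. ]
top hole 31.0 [337.2 212. ] [ 521.7 -185.7   52. ]
top hole 31.0 [322.  210.8] [ 524.9 -150.3   52. ]
side 1326 z med 51.88735758458761
side outer 1325.5 [321.2 194.6] [ 480.3 -164.9   52. ]
((481.66046142578125, -165.48800659179688), (61.7520866394043, 170.26275634765625), 85.34397888183594)
side hole 27.5 [331.6 208. ] [ 439.  -143.8   52. ]
side hole 24.0 [341.1 199.1] [ 436.8 -180.1   52. ]
side hole 26.0 [301.4 189.6] [ 525.2 -150.8   52. ]
side hole 23.5 [311.2 181.5] [ 522.4 -186.4   52. ]
top 66 9 [170.1 177.1] [605.1 200.3  73.1] [605.6 201.1  72.4] 77.9
top 66 24 [129.8 186.2] [585.1 294.4  73.3] [585.7 294.5  72.4] 77.4
top 66 42 [166.8 214. ] [520.3 208.1  71. ] [520.5 208.1  70.8] 75.0
top 66 44 [151.7 218.8] [509.4 243.1  70.7] [509.7 242.8  70.7] 75.3
top 66 43 [177.2 250. ] [438. 
[... 465 characters left out ...]
6 64 [193.  291.8] [520.8 209.5  71.1] [520.5 209.5  71.2] 76.6
side 66 75 [235.5 305.5] [438.8 184.   70.9] [438.9 183.8  70.7] 73.8
side 66 73 [184.2 307.5] [509.7 243.9  71.1] [509.9 243.5  70.9] 74.0
side 66 38 [133.1 307.4] [581.4 299.6  69.8] [584.  299.4  70.5] 76.9
side 66 41 [209.2 309. ] [471.2 218.2  68.5] [472.7 217.6  69.3] 77.3
side 66 77 [227.4 322. ] [428.5 218.3  71.1] [428.4 218.5  71. ] 75.7
side 80 127 [156.  259.1] [615.8 208.1  95.1] [615.4 207.8  93.3] 102.0
side 80 124 [299.5 262. ] [395.6  44.7  88.9] [395.8  43.9  88.3] 93.5
side 80 197 [208.4 298. ] [471.5 215.7 106. ] [472.4 215.4 102.7] 111.2
side 80 151 [129.2 299.9] [585.8 300.1  95.4] [586.5 300.2  93.8] 102.4
```

View pics/c1.png

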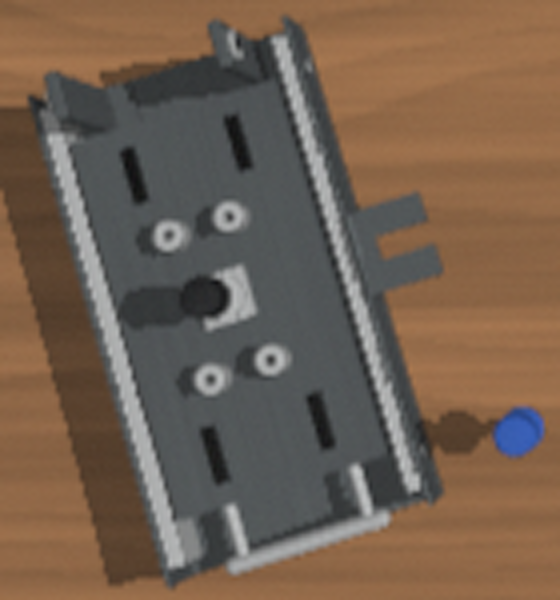

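The bosses put the seat at (474.2, 213.3) and the unit's yaw at 17.3°. The platen lies at about (480.7, -165), z 52, with yaw -4.5°. Before moving I check the ear notch in both views.

```bash
cat > m2.py <<'E'
from h import *
import sys
o=np.array([474.2,213.3]);y=np.radians(17.3);X=np.array([np.cos(y),np.sin(y)]);Y=np.array([-X[1],X[0]])
for n in("top","side"):
    D=np.load(f"{n}0.npz");W=world(n,D['d'])
    # rectified patch of ear plane z=58, unit frame x -35..35, y -135..-75, 0.25mm grid sampled
    gx,gy=np.meshgrid(np.arange(-35,35,1),np.arange(-135,-75,1.))
    P=np.stack([o[0]+gx*X[0]+gy*Y[0],o[1]+gx*X[1]+gy*Y[1],np.full(gx.shape,58.)],-1)
    K,R,t=cam(n);q=(P@R.T+t)@K.T;q=(q[...,:2]/q[...,2:]).astype(np.float32)
    h=cv2.cvtColor(D['a'],cv2.COLOR_BGR2HSV)[...,1].astype(np.float32)
    s=cv2.remap(h,q[...,0],q[...,1],cv2.INTER_LINEAR)
    zz=cv2.remap(W[...,2].astype(np.float32),q[...,0],q[...,1],cv2.INTER_NEAREST)
    print(n,"ear z",np.median(zz[(s<90)&(gy<-95)]))
    for yy in (-120,-115,-110,-105,-100):
        r=s[int(yy+135)];th=100;e=[round(gx[0,i]+(th-r[i])/(r[i+1]-r[i]),1) for i in range(69) if (r[i]<th)!=(r[i+1]<th)];print(yy,e)
    for xx in(-16,0,16):
        r=s[:,xx+35];print("x",xx,[round(gy[i,0]+(100-r[i])/(r[i+1]-r[i]),1) for i in range(59) if (r[i]<100)!=(r[i+1]<100)])
E
python3 m2.py
```

```text
top ear z 56.7491
-120 [np.float64(-25.8), np.float64(-5.6), np.float64(5.9), np.float64(26.0)]
-115 [np.float64(-25.9), np.float64(-5.4), np.float64(5.8), np.float64(26.4)]
-110 [np.float64(-25.9), np.float64(-6.1), np.float64(6.1), np.float64(25.9)]
-105 [np.float64(-25.7), np.float64(-5.7), np.float64(6.2), np.float64(26.5)]
-100 [np.float64(-25.6), np.float64(-5.5), np.float64(6.2), np.float64(26.4)]
x -16 [np.float64(-126.3)]
x 0 [np.float64(-94.6)]
x 16 [np.float64(-126.3)]
side ear z 57.649193
-120 [np.float64(-25.5), np.float64(-5.9), np.float64(6.4), np.float64(26.0)]
-115 [np.float64(-25.5), np.float64(-6.0), np.float64(6.2), np.float64(25.9)]
-110 [np.float64(-25.5), np.float64(-6.1), np.float64(6.1), np.float64(25.8)]
-105 [np.float64(-25.7), np.float64(-6.1), np.float64(6.1), np.float64(25.7)]
-100 [np.float64(-25.6), np.float64(-6.1), np.float64(5.9), np.float64(25.9)]
x -16 [np.float64(-126.0)]
x 0 [np.float64(-93.9)]
x 16 [np.float64(-125.9)]
```

Request:
step_arm --pt "0 0 -60 0" --pt "0 -60 -70 -2" --pt "0 -120 -70 -2" --pt "0 -180 -70 -2" --pt "0 -240 -70 -2"

```text
t: 0.72
tcp_pos: [113.7, -417.6, 300.7]
orientation: [-0.0, 0.989, 0.15, -0.0]
contact_force: [-0.7, 0.6, 2.0]
finger_gap: 85.1
finger_force: 0.0
```

Request:
step_arm --pt "55 -20 0 0" --pt "110 -40 0 0" --pt "165 -60 0 0" --pt "220 -80 0 0" --pt "275 -100 0 0"

```text
t: 1.35
tcp_pos: [348.3, -241.2, 301.1]
orientation: [0.0, 0.989, 0.15, 0.0]
contact_force: [0.3, -0.8, -0.3]
finger_gap: 85.2
finger_force: 0.0
```

Request:
step_arm --pt "30 -50 0 0" --pt "60 -100 0 0" --pt "90 -150 0 0" --pt "120 -200 0 0" --pt "150 -250 0 0"

```text
t: 1.98
tcp_pos: [416.4, 42.4, 301.1]
orientation: [0.0, 0.989, 0.15, 0.0]
contact_force: [0.8, -1.3, -0.1]
finger_gap: 85.2
finger_force: 0.0
```

Request:
step_arm --pt "35 -50 10 0" --pt "70 -100 30 0" --pt "105 -147 50 0"

```text
t: 2.35
tcp_pos: [473.1, 213.1, 251.1]
orientation: [0.0, 0.989, 0.15, 0.0]
contact_force: [1.8, -0.2, 1.0]
finger_gap: 85.4
finger_force: 0.0
```

```bash
cat > go.py <<'E'
from h import *
import sys
g=[float(v) for v in sys.argv[1:]]; s=sense();p=s['tcp_pos'];q=s['orientation'];w,x,y,z=q
R=cv2.Rodrigues(np.zeros(3))[0]
from scipy.spatial.transform import Rotation as Ro
R=Ro.from_quat([x,y,z,w]).as_matrix()
print("t",round(s['t'],2),"p",p.round(1),"yaw",np.degrees(np.arctan2(R[1,0],R[0,0])).round(2),"zdir",R[:,2].round(4),"delta tool",(R.T@(np.array(g)-p)).round(1),"F",s['contact_force'].round(1),s['finger_gap'])
E
python3 go.py 474.2 213.3 77
```

```text
t 2.35 p [473.1 213.1 251.1] yaw 17.27 zdir [ 7.e-04 -0.e+00 -1.e+00] delta tool [1.000e+00 1.000e-01 1.741e+02] F [ 1.8 -0.2  1. ] 85.3752535123248
```

Request:
step_arm --pt "1 0 40 0" --pt "1 0 80 0" --pt "1 0 120 0" --pt "1 0 150 0" --pt "1 0 174 0" --fingers 60

```text
t: 2.98
tcp_pos: [472.7, 210.8, 75.6]
orientation: [0.0, 0.989, 0.15, -0.001]
contact_force: [0.3, 0.3, -0.0]
finger_gap: 59.8
finger_force: 0.0
```

Request:
step_arm --pt "0 0 0 0" --pt "0 0 0 0" --pt "0 0 0 0" --pt "0 0 0 0" --pt "0 0 0 0" --fingers 15 --newtons 35

```text
t: 3.6
tcp_pos: [474.4, 211.7, 78.5]
orientation: [-0.0, 0.989, 0.15, 0.001]
contact_force: [-0.7, 1.5, -0.3]
finger_gap: 23.0
finger_force: 34.5
```

```bash
python3 go.py 474.2 213.3 77
```

```text
t 3.6 p [474.4 211.7  78.5] yaw 17.23 zdir [ 1.4e-03  9.0e-04 -1.0e+00] delta tool [ 0.3 -1.6  1.5] F [-0.7  1.5 -0.3] 22.968070697225293
```

Request:
step_arm --pt "0 0 -12 0" --pt "0 0 -30 0" --pt "0 0 -50 0" --pt "0 0 -70 0" --pt "0 0 -80 0"

```text
t: 4.22
tcp_pos: [475.1, 211.3, 160.4]
orientation: [-0.0, 0.989, 0.15, 0.002]
contact_force: [0.3, 0.2, -1.0]
finger_gap: 22.9
finger_force: 34.5
```

```bash
python3 - <<'E'
from h import *
for n in("top","side"):
    a,d=read_camera(n);np.savez(f"{n}1.npz",a=a,d=d)
    if n=="side": cv2.imwrite("pics/s1.png",cv2.resize(a[200:400,100:330],None,fx=3,fy=3))
E
python3 go.py 474.2 213.3 157
```

```text
t 4.33 p [475.1 211.5 159.9] yaw 17.23 zdir [ 0.0035  0.001  -1.    ] delta tool [-0.3 -2.   2.9] F [-0.5  0.2 -1.7] 22.865512417135967
```

View pics/s1.png

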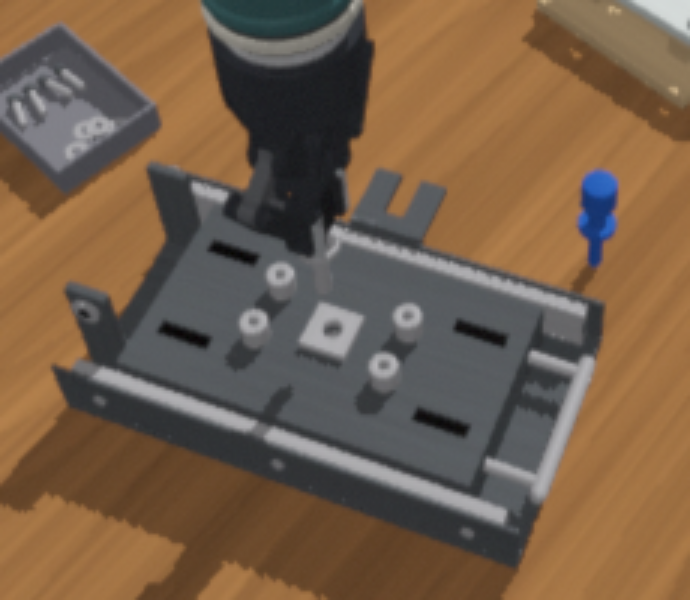

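The pin is out and held, with its shank tip at about (207,297) full-frame. The blue pin is clear at about (299,262). I move over to the notch.

Request:
step_arm --pt "0 25 0 0" --pt "0 60 0 0" --pt "0 90 0 0" --pt "0 106.5 10 0" --pt "0 106.5 25 0"

```text
t: 4.95
tcp_pos: [505.5, 108.8, 131.6]
orientation: [-0.0, 0.989, 0.149, -0.0]
contact_force: [-0.2, -0.0, -1.3]
finger_gap: 23.0
finger_force: 34.5
```

Request:
step_arm --pt "0 0 0 0" --pt "0 0 0 0"

```text
t: 5.2
tcp_pos: [504.9, 110.3, 132.1]
orientation: [-0.0, 0.989, 0.15, -0.001]
contact_force: [-0.4, 0.7, -0.4]
finger_gap: 23.3
finger_force: 34.5
```

```bash
python3 go.py 505.9 111.7 132
python3 - <<'E'
from h import *
a,d=read_camera("side");np.savez("side2.npz",a=a,d=d)
b,_=read_camera("top");np.savez("top2.npz",a=b)
cv2.imwrite("pics/s2.png",np.hstack([cv2.resize(a[190:310,180:280],(400,480),interpolation=cv2.INTER_CUBIC),cv2.resize(b[170:290,170:270],(400,480),interpolation=cv2.INTER_CUBIC)]))
for z in(74,80,58+42):print(pix("side",[505.9,111.7,z]))
print(pix("side",[505.9,111.7,58]))
E
```

```text
t 5.2 p [504.9 110.3 132.1] yaw 17.29 zdir [-1.2e-03  1.0e-04 -1.0e+00] delta tool [ 1.4 -1.   0.1] F [-0.4  0.7 -0.4] 23.348513370617393
[233.00496066 261.07506001]
[232.83439469 259.20328353]
[232.25453645 252.83996863]
[233.4523888  265.98509833]
```

View pics/s2.png

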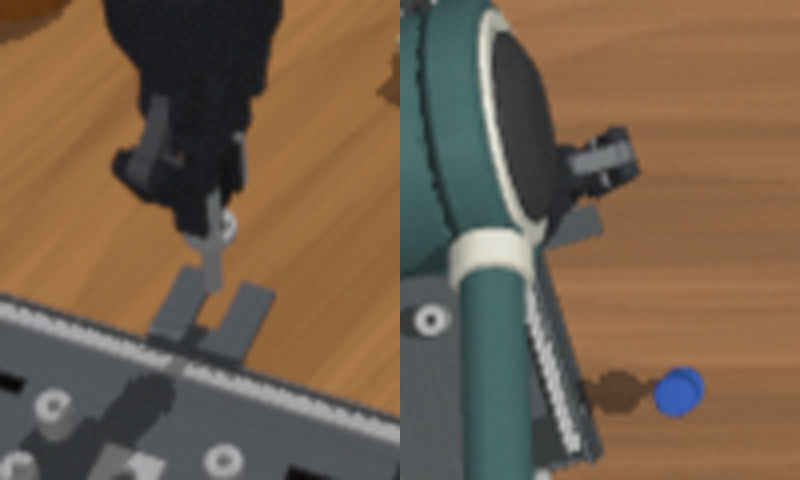

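The shank tip at (233.2,262.5) matches the expected (233.0,261) over the notch, so I lower the pin.

Request:
step_arm --pt "0.5 0 15 0" --pt "0.5 0 30 0" --pt "0.5 0 42 0" --pt "0.5 0 48 0" --pt "0.5 0 51 0"

```text
t: 5.92
tcp_pos: [505.6, 109.6, 81.0]
orientation: [-0.0, 0.989, 0.15, -0.0]
contact_force: [0.2, 0.8, -2.0]
finger_gap: 23.0
finger_force: 34.5
```

Request:
step_arm --pt "0 0 1.5 0" --pt "0 0 3 0" --pt "0 0 4.5 0" --pt "0 0 4.5 0"

```text
t: 6.42
tcp_pos: [505.9, 109.6, 77.2]
orientation: [-0.0, 0.989, 0.15, 0.0]
contact_force: [-0.3, 0.1, -1.4]
finger_gap: 23.0
finger_force: 34.5
```

```bash
python3 go.py 505.9 111.7 75
python3 - <<'E'
from h import *
a,d=read_camera("side")
cv2.imwrite("pics/s3.png",cv2.resize(a[210:310,180:280],(500,500),interpolation=cv2.INTER_CUBIC))
E
```

```text
t 6.42 p [505.9 109.6  77.2] yaw 17.23 zdir [ 1.e-04  0.e+00 -1.e+00] delta tool [ 0.6 -2.   2.2] F [-0.3  0.1 -1.4] 23.035815162423503
```

View pics/s3.png

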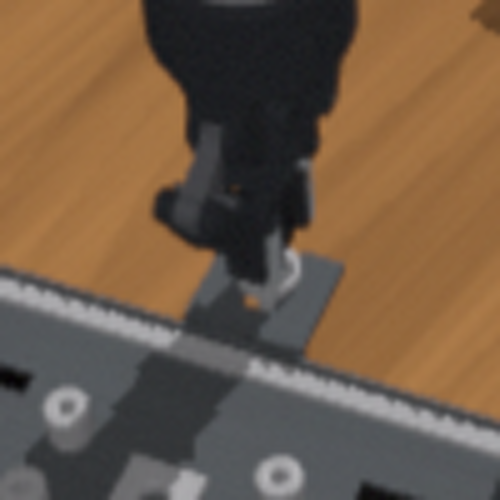

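The shank is in the notch, with the collar just above the ear. I ease down to contact.

Request:
step_arm --pt "0 0 0.7 0" --pt "0 0 1.3 0" --pt "0 0 1.3 0"

```text
t: 6.85
tcp_pos: [506.1, 109.7, 76.2]
orientation: [-0.0, 0.989, 0.15, 0.0]
contact_force: [-1.5, 0.4, 2.8]
finger_gap: 23.2
finger_force: 34.8
```

Request:
step_arm --pt "0 0 0.7 0" --pt "0 0 0.7 0"

```text
t: 7.1
tcp_pos: [506.2, 109.8, 76.2]
orientation: [-0.0, 0.989, 0.15, 0.0]
contact_force: [-3.2, -0.4, 7.4]
finger_gap: 22.7
finger_force: 35.2
```

The collar is on the ear: the force rose to about 7 N, and the height matches the lift offset. I release and rise.

Request:
step_arm --pt "0 0 -0.7 0" --pt "0 0 -0.7 0" --pt "0 0 -0.7 0" --pt "0 0 -0.7 0" --fingers 55

```text
t: 7.6
tcp_pos: [505.8, 109.6, 75.7]
orientation: [0.0, 0.989, 0.15, -0.0]
contact_force: [0.3, 0.1, 0.0]
finger_gap: 54.9
finger_force: 0.0
```

Request:
step_arm --pt "0 0 -15 0" --pt "0 0 -40 0" --pt "0 0 -80 0" --pt "0 0 -120 0" --pt "0 0 -150 0"

```text
t: 8.22
tcp_pos: [506.7, 109.8, 229.3]
orientation: [-0.0, 0.989, 0.15, 0.002]
contact_force: [-0.1, 0.1, 0.4]
finger_gap: 55.1
finger_force: 0.0
```

Request:
step_arm --pt "0 60 0 8" --pt "0 120 0 16" --pt "0 180 0 21.8" --pt "0 220 0 21.8" --pt "0 260 0 21.8" --fingers 85

```text
t: 8.85
tcp_pos: [583.4, -140.4, 227.2]
orientation: [0.0, 0.999, -0.04, 0.001]
contact_force: [1.4, 0.8, 0.6]
finger_gap: 85.1
finger_force: 0.0
```

```bash
cat > pl.py <<'E'
from h import *
import sys
n,z,x0,x1,y0,y1=sys.argv[1],*map(float,sys.argv[2:7])
a,d=read_camera(n);cv2.imwrite("pics/tmp.png",a)
h=cv2.cvtColor(a,cv2.COLOR_BGR2HSV);m=((h[...,1]<50)&(h[...,2]>150)).astype(np.uint8)
k=np.zeros_like(m);k[int(y0):int(y1),int(x0):int(x1)]=1;m*=k
W=world(n,d);print("z",np.percentile(W[m>0][:,2],[10,50,90]).round(1))
c,hi=cv2.findContours(m,cv2.RETR_CCOMP,cv2.CHAIN_APPROX_NONE)
for i,x in enumerate(c):
    if cv2.contourArea(x)>12 and hi[0][i][3]>=0:
        M=cv2.moments(x);u,v=M['m10']/M['m00'],M['m01']/M['m00'];print(np.round([u,v],1),ray(n,u,v,z)[:2].round(1))
E
python3 pl.py side 52 270 370 160 235; python3 go.py 485.7 -165.6 200
python3 - <<'E'
from h import *
a,d=read_camera("side");W=world("side",d);b,_=read_camera("top")
cv2.imwrite("pics/s4.png",np.hstack([cv2.resize(a[210:310,180:280],(400,400),interpolation=cv2.INTER_CUBIC),cv2.resize(b[190:290,160:260],(400,400),interpolation=cv2.INTER_CUBIC)]))
E
```

```text
z [50. 52. 54.]
[331.6 208. ] [ 439.  -143.8]
[341.1 199.1] [ 436.8 -180.1]
[301.4 189.6] [ 525.2 -150.8]
[311.2 181.5] [ 522.4 -186.4]
t 8.9 p [ 584.7 -144.9  227.2] yaw -4.7 zdir [ 0.0029 -0.0044 -1.    ] delta tool [-97.1  28.6  27. ] F [ 2.9 -3.  -0.6] 84.90321162840868
```

View pics/s4.png

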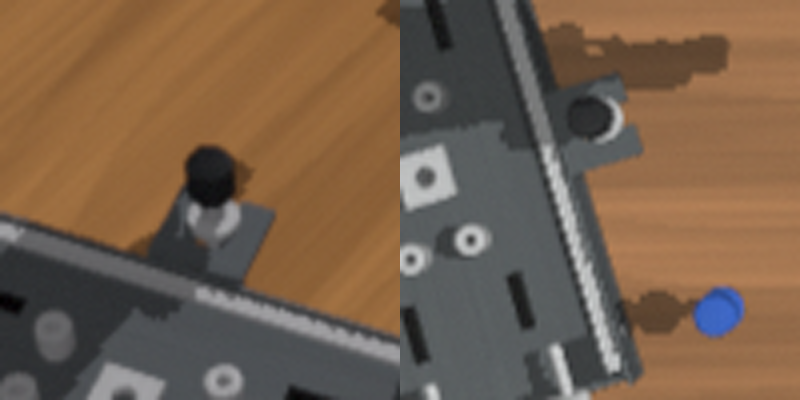

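The pin is parked upright with its collar on the ear: knob at (210,175) in the left crop and (592,117) in the right. Next is the platen.

Request:
step_arm --pt "-45 14 0 0" --pt "-80 24 40 0" --pt "-97 28.5 80 0" --pt "-97 28.5 110 0" --pt "-97 28.5 125 0"

```text
t: 9.62
tcp_pos: [482.6, -157.9, 99.7]
orientation: [-0.001, 0.999, -0.04, -0.001]
contact_force: [0.2, -0.2, -0.2]
finger_gap: 84.7
finger_force: 0.0
```

Request:
step_arm --pt "0 0 0 0" --pt "0 0 0 0"

```text
t: 9.88
tcp_pos: [485.3, -159.4, 102.4]
orientation: [0.0, 0.999, -0.04, 0.001]
contact_force: [-0.5, -0.1, -0.5]
finger_gap: 84.8
finger_force: 0.0
```

```bash
python3 go.py 485.7 -165.4 26
```

```text
t 9.88 p [ 485.3 -159.4  102.4] yaw -4.54 zdir [ 2.3e-03 -8.0e-04 -1.0e+00] delta tool [ 0.7  5.9 76.4] F [-0.5 -0.1 -0.5] 84.8006419292624
```

Request:
step_arm --pt "0.5 6 0 0" --pt "0.5 6 30 0" --pt "0.5 6 55 0" --pt "0.5 6 70 0" --pt "0.5 6 76 0"

```text
t: 10.5
tcp_pos: [483.9, -165.6, 24.5]
orientation: [-0.0, 0.999, -0.04, -0.0]
contact_force: [0.1, 0.2, -0.4]
finger_gap: 84.6
finger_force: 0.0
```

Request:
step_arm --pt "0 0 0 0" --pt "0 0 0 0" --pt "0 0 0 0" --pt "0 0 0 0" --fingers 66

```text
t: 11.0
tcp_pos: [484.4, -165.5, 25.4]
orientation: [0.0, 0.999, -0.04, 0.0]
contact_force: [-0.0, -0.2, 0.1]
finger_gap: 66.0
finger_force: 0.0
```

```bash
python3 go.py 485.7 -165.4 26
```

```text
t 11.0 p [ 484.4 -165.5   25.4] yaw -4.57 zdir [ 1.e-03 -3.e-04 -1.e+00] delta tool [ 1.3 -0.2 -0.6] F [-0.  -0.2  0.1] 65.98460241790225
```

Request:
step_arm --pt "1 0 0 0" --pt "1 0 0 0" --pt "1 0 0 0" --pt "1 0 0 0" --pt "1 0 0 0" --fingers 50 --newtons 80

```text
t: 11.62
tcp_pos: [485.0, -165.5, 25.7]
orientation: [0.0, 0.999, -0.04, -0.0]
contact_force: [-2.3, -0.2, 5.5]
finger_gap: 58.0
finger_force: 85.8
```

Request:
step_arm --pt "0 0 -5 0" --pt "0 0 -15 0" --pt "0 0 -35 0" --pt "0 0 -60 0" --pt "0 0 -90 0"

```text
t: 12.25
tcp_pos: [484.3, -165.1, 115.4]
orientation: [-0.0, 0.999, -0.04, -0.001]
contact_force: [0.5, -0.0, -1.8]
finger_gap: 58.1
finger_force: 86.2
```

Request:
step_arm --pt "0 -10 -20 0" --pt "0 -35 -50 0" --pt "0 -60 -60 0"

```text
t: 12.62
tcp_pos: [491.0, -105.5, 177.5]
orientation: [0.0, 0.999, -0.04, 0.002]
contact_force: [0.2, -1.4, -2.2]
finger_gap: 58.5
finger_force: 86.4
```

```bash
python3 go.py 478.9 214.8 150; python3 pl.py side 180 150 450 60 260
```

```text
t 12.62 p [ 491.  -105.5  177.5] yaw -4.61 zdir [ 0.0039 -0.001  -1.    ] delta tool [ -37.9 -318.3   27.2] F [ 0.2 -1.4 -2.2] 58.458934381031696
z [-531.3 -176.4  201. ]
[319.5 170.3] [ 458.4 -108.1]
[330.8 161.3] [ 455.  -144.8]
```

Request:
step_arm --pt "-3 -25 0 -2" --pt "-8 -70 0 -6" --pt "-15 -120 0 -11" --pt "-21 -170 0 -16" --pt "-27 -220 0 -20"

```text
t: 13.3
tcp_pos: [479.9, 117.1, 175.0]
orientation: [0.0, 0.991, 0.135, 0.0]
contact_force: [0.4, -0.0, -1.2]
finger_gap: 58.1
finger_force: 86.5
```

Request:
step_arm --pt "0 -35 0 -1.9" --pt "0 -65 0 -1.9" --pt "0 -85 10 -1.9" --pt "0 -92 20 -1.9" --pt "0 -92 30 -1.9"

```text
t: 13.92
tcp_pos: [455.6, 204.3, 144.1]
orientation: [0.0, 0.989, 0.151, -0.0]
contact_force: [0.8, 0.6, -2.9]
finger_gap: 58.4
finger_force: 86.6
```

Request:
step_arm --pt "0 0 0 0" --pt "0 0 0 0"

```text
t: 14.18
tcp_pos: [456.2, 203.8, 144.9]
orientation: [0.0, 0.989, 0.15, -0.0]
contact_force: [0.1, 0.9, -2.5]
finger_gap: 58.1
finger_force: 86.5
```

```bash
python3 go.py 478.7 214.7 65.5
```

```text
t 14.18 p [456.2 203.8 144.9] yaw 17.27 zdir [ 0.e+00 -2.e-04 -1.e+00] delta tool [24.7 -3.7 79.4] F [ 0.1  0.9 -2.5] 58.149475560951586
```

Request:
step_arm --pt "12 -3 0 0" --pt "24 -3.7 10 0" --pt "24.7 -3.7 30 0" --pt "24.7 -3.7 50 0" --pt "24.7 -3.7 50 0"

```text
t: 14.8
tcp_pos: [477.2, 214.9, 92.5]
orientation: [0.001, 0.989, 0.151, -0.002]
contact_force: [-0.1, -0.2, -2.4]
finger_gap: 58.1
finger_force: 86.5
```

Request:
step_arm --pt "0 0 15 0" --pt "0 0 20 0" --pt "0 0 20 0"

```text
t: 15.18
tcp_pos: [478.1, 215.3, 74.5]
orientation: [0.0, 0.989, 0.151, -0.0]
contact_force: [-0.3, -0.5, -2.4]
finger_gap: 58.5
finger_force: 86.6
```

```bash
python3 go.py 478.7 214.7 65.5;python3 - <<'E'
from h import *
for n in("side","top"):
    a,d=read_camera(n);np.savez(f"{n}5.npz",a=a,d=d)
    globals()[n]=a
cv2.imwrite("pics/s5.png",np.hstack([cv2.resize(side[220:390,120:310],(400,358),interpolation=cv2.INTER_CUBIC),cv2.resize(top[160:310,100:250],(380,358),interpolation=cv2.INTER_CUBIC)]))
E
```

```text
t 15.18 p [478.1 215.3  74.5] yaw 17.33 zdir [-7.e-04 -3.e-04 -1.e+00] delta tool [0.4 0.7 9. ] F [-0.3 -0.5 -2.4] 58.481253353320376
```

View pics/s5.png

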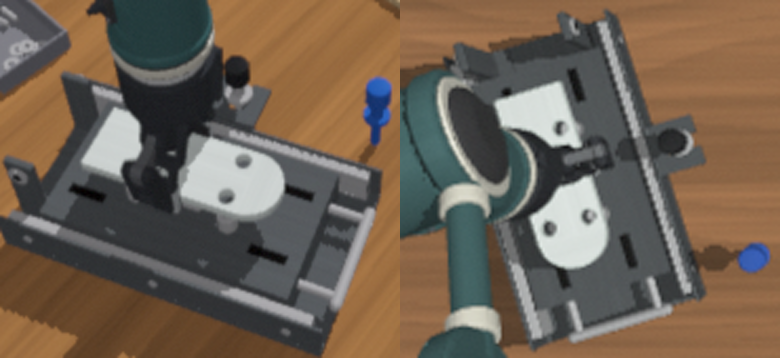

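The platen is level above the bosses, nose towards the handle, and the parked pin is undisturbed. I now measure its pose in both views.

```bash
cat > m5.py <<'E'
from h import *
import sys
i,zt=sys.argv[1],float(sys.argv[2])
o=np.array([474.2,213.3]);yw=np.radians(17.3);X=np.array([np.cos(yw),np.sin(yw)]);Y=np.array([-X[1],X[0]])
for n in("side","top"):
    D=np.load(f"{n}{i}.npz");a=D['a'];W=world(n,D['d'])
    h=cv2.cvtColor(a,cv2.COLOR_BGR2HSV);P=W[...,:2]-o;lx,ly=P@X,P@Y
    m=((abs(W[...,2]-zt)<5)&(abs(lx)<95)&(abs(ly)<40)&(h[...,2]>140)&(h[...,1]<60)).astype(np.uint8)
    q=W[m>0];A=np.c_[lx[m>0],ly[m>0],np.ones(len(q))];s=np.linalg.lstsq(A,q[:,2],rcond=None)[0]
    print(n,len(q),"z",s[2].round(2),"tilt deg x,y",np.degrees(s[:2]).round(2))
    c,hi=cv2.findContours(m,cv2.RETR_CCOMP,cv2.CHAIN_APPROX_NONE)
    for k,x in enumerate(c):
        if hi[0][k][3]>=0 and cv2.contourArea(x)>15:
            M=cv2.moments(x);u,v=M['m10']/M['m00'],M['m01']/M['m00'];p=ray(n,u,v,zt)[:2]-o
            print("hole",cv2.contourArea(x),np.round([u,v],1),np.round([p@X,p@Y],1))
    B=np.array([ray(n,*q[0],zt)[:2]-o for x in c for q in x.astype(float) if cv2.contourArea(x)>100 or 1])
    bx,by=B@X,B@Y
    for lo in(-60,-50,-40,-30,20,30,40,50,60,70):
        k=(bx>lo)&(bx<lo+10)
        if k.any(): print(lo,by[k].min().round(1),by[k].max().round(1),end="; ")
    print("x range",bx.min().round(1),bx.max().round(1))
E
python3 m5.py 5 101
```

```text
side 1863 z 100.46 tilt deg x,y [-0.02 -0.45]
hole 44.5 [226.9 313.3] [-43.5  18.7]
hole 43.5 [235.1 296.6] [-43.6 -17.2]
-60 -30.4 31.2; -50 -30.5 31.2; -40 -30.8 31.2; -30 -30.4 30.0; 40 -5.7 30.4; 50 -22.6 31.6; 60 -28.1 31.6; 70 -30.2 31.5; x range -85.8 85.0
top 1259 z 100.24 tilt deg x,y [-0.02  0.36]
hole 37.5 [158.4 255.7] [-43.8  17.4]
hole 39.5 [174.1 250.9] [-44.5 -18.5]
hole 36.5 [162.8 213.6] [ 42.1 -18.2]
-60 -31.1 30.0; -50 -31.5 29.6; -40 -31.3 29.9; -30 -30.9 28.0; 20 -30.0 -7.6; 30 -30.4 -1.6; 40 -30.8 7.1; 50 -30.4 25.6; 60 -30.2 30.2; 70 -30.6 29.8; x range -84.9 83.9
```

Request:
step_arm --pt "0.4 0 3 0" --pt "0.7 0 6 0" --pt "0.7 0 8 0" --pt "0.7 0 8.3 0" --pt "0.7 0 8.3 0"

```text
t: 15.9
tcp_pos: [479.0, 215.6, 66.5]
orientation: [0.0, 0.989, 0.151, -0.0]
contact_force: [0.8, 0.5, -2.7]
finger_gap: 58.5
finger_force: 86.6
```

Request:
step_arm --pt "0 0 0 0" --pt "0 0 0 0" --pt "0 0 0 0"

```text
t: 16.27
tcp_pos: [479.1, 215.6, 66.6]
orientation: [-0.0, 0.989, 0.151, 0.0]
contact_force: [0.7, -0.9, -2.1]
finger_gap: 58.4
finger_force: 86.6
```

```bash
python3 go.py 478.7 214.7 66;python3 - <<'E'
from h import *
for n in("side","top"):
    a,d=read_camera(n);np.savez(f"{n}6.npz",a=a,d=d)
    globals()[n]=a
cv2.imwrite("pics/s6.png",np.hstack([cv2.resize(side[260:360,170:270],(400,400),interpolation=cv2.INTER_CUBIC),cv2.resize(top[190:290,120:220],(400,400),interpolation=cv2.INTER_CUBIC)]))
D=np.load("side1.npz");W=world("side",D['d']);z=W[...,2];k=np.zeros(z.shape,np.uint8);s=np.s_[280:340,170:250];k[s]=(z[s]>66)&(z[s]<78)
N,l,st,ce=cv2.connectedComponentsWithStats(k)
for i in range(1,N):
    if st[i,4]>50: print(st[i,4],ce[i].round(1),W[l==i].mean(0).round(1))
E
python3 m5.py 6 92
```

```text
t 16.27 p [479.1 215.6  66.6] yaw 17.33 zdir [ 1.e-04  0.e+00 -1.e+00] delta tool [-0.6  0.8  0.6] F [ 0.7 -0.9 -2.1] 58.364806984873006
66 [193.1 291.8] [520.5 209.2  70.7]
73 [235.5 305.5] [438.8 183.8  70.9]
70 [184.  307.4] [510.3 243.6  71. ]
74 [227.5 322. ] [428.1 218.3  71.1]
side 1861 z 92.64 tilt deg x,y [ 0.15 -0.59]
hole 44.5 [226.7 315.5] [-42.2  18. ]
hole 39.0 [234.9 298.9] [-42.5 -17.9]
-60 -31.1 30.7; -50 -31.3 30.7; -40 -30.8 30.7; -30 -31.0 30.7; 40 -4.9 11.5; 50 -21.9 30.6; 60 -28.0 31.2; 70 -30.8 31.2; x range -84.8 86.7
top 1240 z 91.96 tilt deg x,y [-0.03  0.03]
hole 35.0 [159.6 255.2] [-43.3  17.4]
hole 36.5 [174.8 250.4] [-43.5 -18. ]
hole 33.0 [164.1 213.5] [ 42.6 -18.5]
-60 -31.0 30.1; -50 -30.6 29.7; -40 -30.4 30.0; -30 -30.8 28.7; 20 -30.5 -12.1; 30 -30.3 -2.7; 40 -30.7 6.1; 50 -30.5 24.2; 60 -30.1 30.3; 70 -30.5 29.9; x range -84.3 84.7
```

View pics/s6.png

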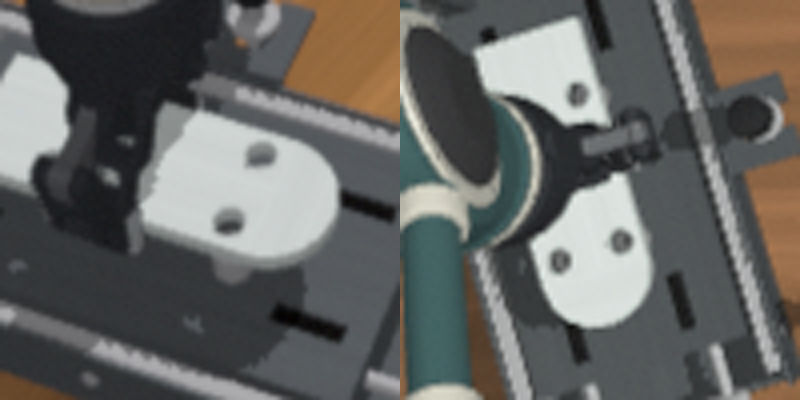

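The holes sit over the taps within about 0.5 mm, and the underside is about 10 mm above the bosses and level. The carriage hasn't moved and the pin is still parked, so I hand in.

```bash
python3 -c "
from workcell import *
print(sense()['joint_velocities'].round(4)); print(hand_in())"
```

```text
[ 0.0009 -0.0012 -0.     -0.0022  0.0005  0.0013]
the job is handed in; nothing more can be done
None
```

The job is handed in: the locking pin hangs upright in the ear's notch, and the gripper holds the platen level and still about 10 mm above the bosses, nose to the handle, each visible hole (three of the four) within about 1 mm of its tapped hole.

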